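Set the last T-bolt of a mould on a slotted bolster

TASK

The mould on the slotted bolster plate is held at three corners; set the fourth T-bolt. Take the middle-length T-bolt from the wooden holder, lower its head lengthwise into the slot that leads to the empty notch, turn it a quarter turn clockwise (seen from above), tug it up gently to feel that the head has caught under the lips, then slide it along the slot until its shank presses gently home against the end of the notch, and let go of it standing there. Never force the bolt against bolster or mould, leave the two other T-bolts standing in the holder and do not knock over the spray can.

Things in the scene. Friction and masses are not known exactly. Their poses are not given: they have to be found in the camera images.
- tbolt: T-bolt to set: dark steel, 90 mm long, about 0.24 kg, the middle of three by length, standing head-down in a holder pocket. Origin: centre of the head's underside; z up the shank, x along the head. Head 30 (x) x 16 (y) x 10 mm; shank 16 mm diameter, z 10 to 90 mm. A dark groove across the shank's end runs along x. A half turn about z makes no difference. Nut and bolt turn as one.
- tbolt_nut (a point): middle of the T-bolt's hexagon nut, on the axis, 67 mm above the head's underside: the place to grip. Nut 24 mm across flats, 24 mm high (z 55 to 79 mm of the bolt), one pair of flats faces the bolt's +x and -x, the others at 60 degrees; below it a washer, 30 mm diameter, 4 mm thick, that clears the clamp plate by 4 mm when the head rests on the slot's floor
- tbolt_shank (a point): point on the T-bolt's axis 37 mm above the head's underside, level with the clamp plate when the bolt is in the slot. The head's (+x,-y) and (-x,+y) corners are rounded to 8 mm radius, the other two are square: in the slot it turns only clockwise from above, and stops against the cavity's side walls about 98 degrees from lengthwise
- notch (a point): where the setting sheet puts the bolt's axis when home in the empty notch, at the bolster's top face (45 mm above the bench). Only rough: the real slot's centre line may be 4 mm off in x, the real notch end 4 mm nearer or farther in y: feel for both. y runs along the slot into the notch, towards the mould; x across; z up. Notch open towards -y, 20 mm wide, some 26 mm deep, with a flat end
- slot (a point): point on the same sheet centre line, 90 mm before the notch point (towards -y), at the bolster's top face, same axes, as rough in x: clear room to lower the head in, 30 mm of slot or more on either side. T-slot mouth 18 mm wide, sharp-edged; lips 14 mm thick; under them a cavity 32 mm wide and 13 mm high, its floor 27 mm below the top face. The empty notch may be over either of the two slots
- bolster: fixed grey steel bolster plate, about 220 x 340 x 45 mm high, with two T-slots along its y, one either side of its middle; origin about the centre of its underside
- mould: steel mould half fixed on the bolster: clamp plate 20 mm thick, about 160 (x) x 190 (y) mm, a notch near each of its four corners, three of which already hold T-bolts (tops 66 mm above the bolster); on it a block 130 x 74 mm, its top 71 mm (ring 77 mm) above the bolster, its face some 40 mm beyond a home bolt's axis; origin about the centre of its underside
- holder: fixed hardwood block, 75 x 250 x 30 mm high, with three pockets in a row along its y at -80, 0 and +80 mm, each 34 (x) x 20 mm and 14 mm deep, in which the T-bolts stand head-down with x along the holder's x; origin at the centre of its underside
- long_bolt: T-bolt of the same make, 125 mm long, in another pocket; leave it. Origin at the centre of the head's underside
- short_bolt: T-bolt of the same make, 65 mm long, in another pocket; leave it. Origin at the centre of the head's underside
- spray_can: loose standing can, 58 mm diameter, 190 mm high, origin at the centre of its foot
Not all that is in view belongs to the job. Leave any blue, orange or turquoise look-alike of the tbolt alone.

How it is judged:
By the outcome, as a careful person would: the job done as asked, in the order asked, and still so for the second after the job is handed in, with the robot touching nothing.
It also fails if it takes over 72 s, if anything falls off the work surface, if the arm or the gripper's body presses on something with over 40 N, if the wrist force passes 120 N, or if a joint passes its speed limit or range.

ROBOT

A 6-joint arm with a two-finger parallel gripper is mounted at the origin on the work surface. World frame = base frame: x ahead of the robot, y to its left, z up, the work surface at z = 0. Lengths are in mm, angles in degrees, forces in N, time in s.
With the tool pointing down it reaches from about 325 to 925 mm from the base axis. Payload 3.1 kg.
Tool frame: the origin (TCP) lies at the very end of the fingers, on their centre line; the grasp point (between the pads) lies grasp_offset behind it (grasp_offset is the distance from the TCP to the grasp point, in mm); z points along the fingers, y is the line along which they close (so a half turn about z gives the same grasp; the last joint's range is limited). The gripper opens to 85 mm and grips with 20 to 120 N. Pads are 22 mm wide; open, the fingers measure 114 mm over their backs; the gripper's body (76 mm by 85 mm) begins 54 mm behind the grasp point. The pads swing forward as they close: fully open they stand 13 mm farther back than shut.
Start: joints at [-69.511, 12.427, 92.441, -0, 75.132, -6.429], TCP at [282.964, -557.289, 231.3] pointing down, gripper open.
Joint ranges: [-157.48, 157.48], [-44.54, 120.13], [17.64, 146.25], [-64.5, 244.5], [7.68, 150.69], [-147.95, 147.95]. Speed limits (degrees/s): [159.86, 159.86, 180, 180, 180, 180].

INTERFACE

Orientations are given as [roll, pitch, yaw] about the fixed x, y, z axes, in that order (R = Rz(yaw) Ry(pitch) Rx(roll)).
In Python, from station import * gives the robot as it stands. Calls block until the motion is done:
- goto(position, orientation): joint-space move of the TCP to a pose.
- move_l(position, attitude=None, speed=150): straight line of the TCP; attitude=None keeps the orientation; speed is the mean speed in mm/s.
- move_j(angles): joint-space move.
- grip(opening, squeeze=None): finger opening in mm; squeeze is the grip in N (None keeps the last); returns when the fingers have stopped.
- wait(seconds).
- solve_ik(position, orientation): joint angles nearest the present ones, or None.
- get_obs(): the state.
- get_image(name): name is "scene" or "top"; returns the picture (420x560x3 uint8, red, green, blue); there is no depth.
- get_calibration(name): a dict with "fx", "fy", "cx", "cy" (pixels), "D" ([k1, k2, p1, p2, k3] as OpenCV has them; the pictures are not rectified), "R" (3x3) and "t" (3): a world point X has camera coordinates R X + t. Camera axes: x right, y down, z forward; pixel columns grow to the right and rows downward; lengths in mm; the calibration is good to about 2 mm. A picture is of the moment at which its call begins. get_calibration takes no time and is no camera call.
A pose or a line that the arm cannot do raises Unreachable and nothing moves.
- sign_off(): hands the job in; it is judged then, once.
Trained networks look in the newest picture that a camera, given by its name, has taken for a name from the list of things; names that differ only in an ending like _2 or _b are one class to them, and where a whole thing is asked for, a point or a joint stands for the part that bears it (a point fixed in the world has none). Each returns a list of dicts, best first, with "score" (0 to 1); they miss things now and then, are a little off and sometimes report something else, mostly with a low value. They report only what shows in the picture. A call takes as long as a camera call. They do not tell look-alikes from the thing itself.
- spot_in(name, camera): "extent" ([centre column, centre row, width, height] in pixels, round what is visible of it).
- regions_of(name, camera): "region" (420x560 bool, what is visible of it) and "extent" ([centre column, centre row, width, height] in pixels, round what is visible of it).
The state is a dict: "t": time; "joint_pos": joint angles; "qvel": joint speeds; "effort": joint torques, N m; "tcp_pos": TCP position; "ee_rot": TCP orientation; "wrist_force": force on the tool from outside, world axes, zero at the start; "moment": the same for the moment, N m; "grip_width": finger opening in mm; "grip_force": force on a finger pad.
Only numpy, scipy, OpenCV 4.12 (cv2) and the standard library are available. Lean on these libraries where they do the work, as an engineer would, in place of code of your own. Each camera call takes 0.05 s, during which the arm holds its last target. There are 200 camera calls.

## Working session

There is one attempt and no reset: what is moved stays moved. The work goes in short steps, each a Python script; the robot and the scene stay as the last script left them, time stands still between calls to the robot, and variables do not carry over. Pictures are saved under pics/ and viewed, at most 10 in all, crops included, and the job is handed in when it is done.

```bash
ls; mkdir -p pics; python3 - <<'E'
from station import *
import cv2,numpy as np
o=get_obs();print({k:(np.round(v,2).tolist()) for k,v in o.items()})
ims=[]
for c in("scene","top"):
    im=get_image(c);cv2.imwrite(f"pics/{c}0.png",im[:,:,::-1])
    k=get_calibration(c);print(c,k["fx"],k["cx"],k["cy"],k["D"],(-np.array(k["R"]).T@k["t"]).round(),np.round(k["R"],2).tolist())
    for n in("tbolt","tbolt_nut","bolster","mould","holder","long_bolt","short_bolt","spray_can","notch","slot"):
        try:
            print(c,n,[(round(d["score"],2),np.round(d["extent"]).tolist()) for d in spot_in(n,c)][:5])
        except Exception as e: print(c,n,repr(e)[:80])
try: print(grasp_offset)
except Exception as e: print(e)
E
```

```text
pics
{'t': 0.0, 'joint_pos': [-69.51, 12.48, 92.53, -0.0, 75.13, -6.43], 'qvel': [-0.05, -0.03, 0.08, 0.02, 0.04, -0.06], 'effort': [0.0, -39.68, -30.39, 0.0, 0.01, -0.0], 'tcp_pos': [282.66, -556.51, 229.96], 'ee_rot': [-179.86, -0.01, 26.92], 'wrist_force': [-0.7, -0.2, 0.09], 'moment': [-0.01, 0.02, 0.03], 'grip_force': 0.0, 'grip_width': 85.32}
scene 429.15260299848035 277.79791904560375 203.8165391661339 [-0.03379453  0.          0.          0.          0.        ] [1097. -359.  727.] [[0.44, 0.9, 0.0], [0.67, -0.33, -0.67], [-0.6, 0.3, -0.74]]
scene tbolt [(0.94, [157.0, 276.0, 26.0, 35.0]), (0.92, [152.0, 225.0, 15.0, 35.0]), (0.86, [104.0, 233.0, 23.0, 35.0]), (0.6, [153.0, 196.0, 18.0, 31.0])]
scene tbolt_nut [(0.85, [149.0, 196.0, 21.0, 34.0]), (0.73, [153.0, 227.0, 20.0, 35.0]), (0.62, [158.0, 276.0, 26.0, 34.0]), (0.6, [106.0, 232.0, 25.0, 34.0])]
scene bolster [(0.75, [367.0, 191.0, 184.0, 111.0]), (0.45, [153.0, 225.0, 16.0, 32.0])]
scene mould [(0.79, [388.0, 171.0, 110.0, 84.0])]
scene holder [(0.7, [193.0, 228.0, 123.0, 75.0])]
scene long_bolt [(0.64, [192.0, 206.0, 
[... 268 characters left out ...]
524.  -94. 1013.] [[0.0, -1.0, 0.02], [-1.0, -0.0, -0.06], [0.07, -0.02, -1.0]]
top tbolt [(0.77, [419.0, 254.0, 19.0, 16.0]), (0.75, [382.0, 236.0, 13.0, 6.0]), (0.63, [375.0, 275.0, 16.0, 16.0]), (0.6, [389.0, 194.0, 22.0, 16.0])]
top tbolt_nut [(0.71, [390.0, 192.0, 21.0, 11.0]), (0.7, [374.0, 277.0, 15.0, 17.0]), (0.69, [418.0, 255.0, 19.0, 8.0]), (0.62, [379.0, 234.0, 17.0, 12.0])]
top bolster [(0.76, [194.0, 208.0, 160.0, 101.0])]
top mould [(0.61, [162.0, 206.0, 90.0, 73.0])]
top holder [(0.65, [344.0, 235.0, 107.0, 32.0])]
top long_bolt [(0.44, [348.0, 236.0, 18.0, 13.0])]
top short_bolt []
top spray_can [(0.65, [294.0, 116.0, 26.0, 48.0])]
top notch []
top slot []
18.700000000000003
```

```bash
python3 - <<'E'
import cv2
a=cv2.imread("pics/scene0.png");b=cv2.imread("pics/top0.png")
cv2.imwrite("pics/s1.png",cv2.resize(a[110:320,80:480],(800,420),interpolation=3))
cv2.imwrite("pics/t1.png",cv2.resize(b[90:310,100:440],(800,518),interpolation=3))
E
```

```text
(no output)
```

View pics/s1.png

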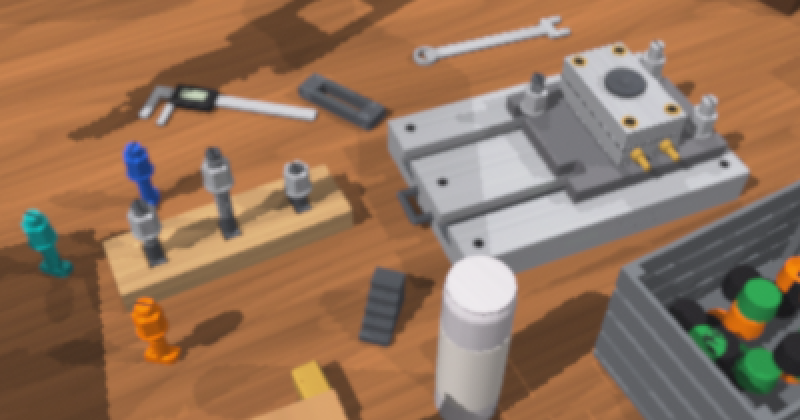

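View pics/t1.png

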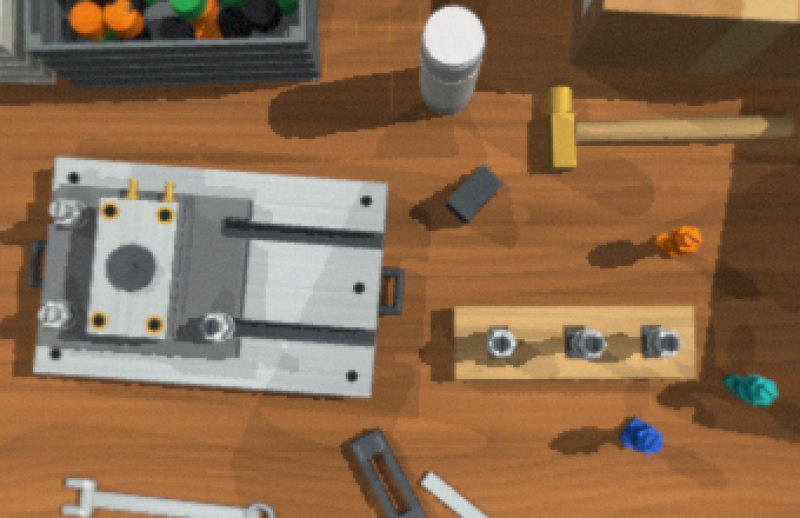

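The holder's -y pocket (top crop (664,342), full image ~(382,235)) holds the middle-length bolt. The long bolt is in the centre pocket and the short one in the +y pocket. The empty notch is over the +x slot (top crop ~(230,226)). Next I'll rectify onto metric planes.

```bash
cat > h.py <<'E'
from station import *
import numpy as np,cv2
def cal(c):
    k=get_calibration(c);K=np.array([[k["fx"],0,k["cx"]],[0,k["fy"],k["cy"]],[0,0,1.]])
    return K,np.array(k["D"],float),np.array(k["R"],float),np.array(k["t"],float)
def proj(c,P):
    K,D,R,t=cal(c);return cv2.projectPoints(np.array(P,float).reshape(-1,1,3),cv2.Rodrigues(R)[0],t,K,D)[0][:,0]
def onplane(c,uv,z):
    K,D,R,t=cal(c);n=cv2.undistortPoints(np.array(uv,float).reshape(-1,1,2),K,D)[:,0]
    d=np.c_[n,np.ones(len(n))]@R;o=-R.T@t
    return o+d*((z-o[2])/d[:,2:])
def rect(c,im,x0,x1,y0,y1,z,s): # rows: x decreasing, cols: y decreasing (like top view)
    X,Y=np.meshgrid(np.arange(x1,x0,-1/s),np.arange(y1,y0,-1/s),indexing="ij")
    p=proj(c,np.c_[X.ravel(),Y.ravel(),np.full(X.size,z)]).reshape(*X.shape,2).astype(np.float32)
    return cv2.remap(im,p[...,0],p[...,1],cv2.INTER_CUBIC)
E
python3 - <<'E'
from h import *
T=cv2.imread("pics/top0.png");S=cv2.imread("pics/scene0.png")
for n,e in(("bolster",[[194,208]]),("mould",[[162,206]])):print(n,onplane("top",e,45).round())
print("holder",onplane("top",[[344,235],[344-53.5,235-16],[344+53.5,235+16]],30).round())
for n,a,b in(("tb",(382,236),(152,225)),("long",(348,236),(192,206)),("can",(294,116),(317,283))):
    P=[]
    uv=[]
    for c,q in(("top",a),("scene",b)):
        K,D,R,t=cal(c);P.append(np.c_[R,t]);uv.append(cv2.undistortPoints(np.array(q,float).reshape(1,1,2),K,D).reshape(2,1))
    X=cv2.triangulatePoints(P[0],P[1],*uv);X=(X[:3]/X[3]).ravel();print(n,X.round(1),[proj(c,X).round(1).tolist() for c in("top","scene")])
# rectified views, 2.5px/mm 
A=rect("top",T,380,560,-30,130,45,2.4);B=rect("scene",S,380,560,-30,130,45,2.4)
V=np.hstack([A,B])
for k in range(0,V.shape[0],48): cv2.line(V,(0,k),(V.shape[1],k),(0,255,255),1) if (k//48)%2==0 else None
for k in range(0,V.shape[1],48): cv2.line(V,(k,0),(k,V.shape[0]),(0,255,0),1) if ((k//48)%2==0) else None
print(V.shape);cv2.imwrite("pics/r1.png",V)
E
```

```text
bolster [[573.  99.  45.]]
mould [[578. 176.  45.]]
holder [[ 508. -265.   30.]
 [ 547. -133.   30.]
 [ 470. -395.   30.]]
tb [ 507.5 -346.    67.1] [[[381.2, 235.7]], [[151.0, 224.9]]]
long [ 508.1 -261.7   82.7] [[[346.7, 235.5]], [[190.4, 205.9]]]
can [ 784.7 -134.5  104.9] [[[292.3, 115.0]], [[314.3, 283.1]]]
(432, 768, 3)
```

View pics/r1.png

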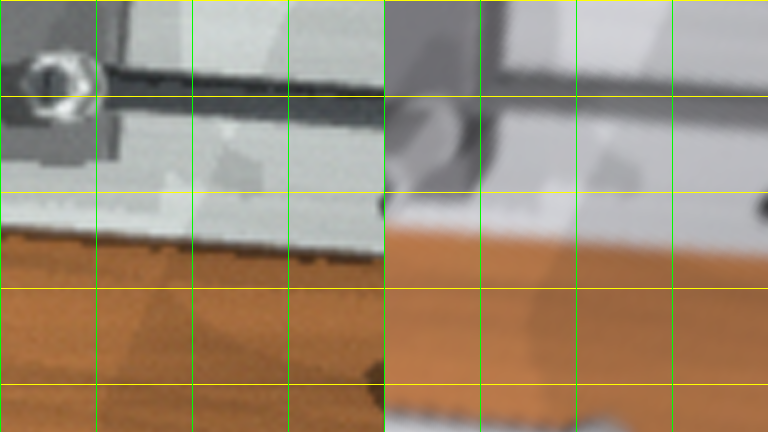

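The view shows only the occupied slot (x≈520 to 530). I'll shift to the +x slot.

```bash
python3 - <<'E'
from h import *
T=cv2.imread("pics/top0.png");S=cv2.imread("pics/scene0.png")
x0,x1,y0,y1,s=570,670,-40,120,4
A=rect("top",T,x0,x1,y0,y1,45,s);B=rect("scene",S,x0,x1,y0,y1,45,s)
for nm,I in(("top",A),("scene",B)):
    g=cv2.GaussianBlur(cv2.cvtColor(I,6).astype(float),(41,5),0)
    for y in(70,60,50,40,30,20,10,0,-10,-20):
        p=g[:,int((y1-y)*s)];d=np.gradient(p);lo=slice(60,340)
        i=60+np.argmin(d[lo]);j=60+np.argmax(d[lo]);print(nm,y,"edges",x1-i/s,x1-j/s,p[::24].astype(int).tolist() if y==20 else "")
A=rect("top",T,x0,x1,y0,y1,45,3.5);B=rect("scene",S,x0,x1,y0,y1,45,3.5)
# 65 = clamp plate top, right: same edges at that plane
A2=rect("top",T,x0,x1,y0+60,y1,65,3.5)
V=np.vstack([A[:250],B[:290]])
for k in range(0,A.shape[1],70): cv2.line(V,(k,0),(k,V.shape[0]),(0,255,0),1)
for r in(70,140,210,320,390,460): cv2.line(V,(0,r),(V.shape[1],r),(0,255,255),1)
print(V.shape);cv2.imwrite("pics/r2.png",V)
E
```

```text
top 70 edges 631.25 614.0 
top 60 edges 629.25 613.25 
top 50 edges 629.25 612.25 
top 40 edges 629.25 611.5 
top 30 edges 628.75 611.0 
top 20 edges 627.25 610.25 [205, 207, 207, 204, 209, 203, 206, 147, 42, 72, 155, 207, 208, 211, 209, 210, 211]
top 10 edges 626.75 609.5 
top 0 edges 626.5 609.25 
top -10 edges 624.75 607.5 
top -20 edges 624.5 607.25 
scene 70 edges 630.5 614.25 
scene 60 edges 629.5 613.0 
scene 50 edges 629.25 611.75 
scene 40 edges 628.25 611.0 
scene 30 edges 627.25 610.75 
scene 20 edges 626.5 610.0 [211, 210, 210, 207, 209, 207, 208, 169, 85, 113, 162, 210, 210, 211, 212, 210, 210]
scene 10 edges 626.0 609.75 
scene 0 edges 624.75 608.5 
scene -10 edges 624.5 607.75 
scene -20 edges 623.5 606.0 
(540, 560, 3)
```

View pics/r2.png

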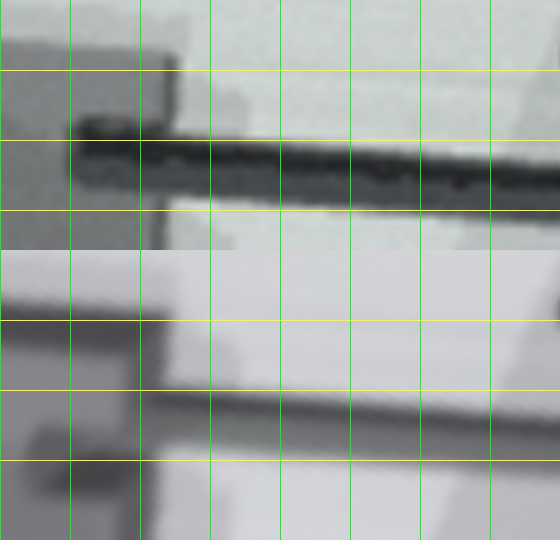

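Slot centre line: x ≈ 618.4 + 0.073·(y−20), so the slot is yawed about 4.2°. The two cameras agree on this. The notch end is at y≈97–100, and the bolt is at (507.5, −346). Now the grasp.

```bash
cat >> h.py <<'E'
def st(tag=""):
    o=get_obs();print(tag,"t%.1f"%o["t"],"tcp",np.round(o["tcp_pos"],1),"rpy",np.round(o["ee_rot"],1),"F",np.round(o["wrist_force"],1),"M",np.round(o["moment"],3),"w%.1f g%.0f q6 %.0f"%(o["grip_width"],o["grip_force"],o["joint_pos"][5]));return o
E
python3 - <<'E'
from h import *
goto([507.5,-346,190],[180,0,90]);st()
grip(50,60)
move_l([507.5,-346,95],speed=150);st()
move_l([507.5,-346,76],speed=60);st("down")
I=get_image("scene");T=get_image("top")
grip(15,60);st("grip")
I2=get_image("scene")
u=lambda im:cv2.resize(im[160:290,90:220,::-1],(390,390),interpolation=3)
cv2.imwrite("pics/g1.png",np.hstack([u(I),u(I2)]))
E
```

```text
t2.3 tcp [ 507.2 -347.   190.3] rpy [1.80e+02 1.00e-01 8.99e+01] F [-0.2  0.2  0.3] M [ 0.058  0.002 -0.001] w85.6 g0 q6 -41
 t3.5 tcp [ 508.2 -346.5   95.8] rpy [1.799e+02 1.000e-01 9.000e+01] F [-0.6  0.8 -0.7] M [ 0.017 -0.028 -0.003] w49.8 g0 q6 -41
down t4.0 tcp [ 507.1 -345.6   75.4] rpy [-179.9   -0.    90. ] F [ 0.3 -0.8  0.4] M [ 0.01   0.021 -0.007] w50.1 g0 q6 -41
grip t4.4 tcp [ 508.  -346.4   76.6] rpy [1.799e+02 1.000e-01 9.000e+01] F [ 0.6 -0.3  2.3] M [ 0.012 -0.084 -0.006] w22.5 g60 q6 -41
```

View pics/g1.png

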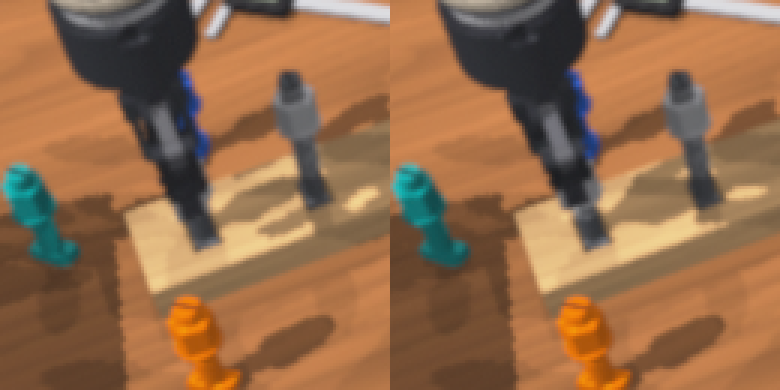

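The gripper holds the bolt's nut (crop ~(585,190)) and no neighbour was touched. Next I lift and carry it to the slot.

```bash
python3 - <<'E'
from h import *
move_l([507.5,-346,240],speed=200);st("lift")
goto([617,0,200],[180,0,175.8]);st()
move_l([617,0,118],speed=120);wait(.2)
for i in range(4): st("hover")
I=get_image("scene");T=get_image("top")
r=[(round(d["score"],2),np.round(d["extent"],1).tolist()) for d in spot_in("tbolt","scene")];print(r)
p=proj("scene",[[617,0,58],[617,0,45]]);q=proj("top",[[617,0,58]]);print(p,q)
u=lambda im,c:cv2.resize(im[int(c[1])-50:int(c[1])+40,int(c[0])-50:int(c[0])+50,::-1],(400,360),interpolation=3)
cv2.imwrite("pics/h1.png",np.hstack([u(I,p[0]),u(T,q[0])]))
E
```

```text
lift t5.4 tcp [ 506.4 -345.1  237.8] rpy [-1.798e+02 -1.000e-01  9.000e+01] F [-0.2  0.5 -3.6] M [-0.001  0.004  0.044] w22.1 g60 q6 -41
 t6.8 tcp [617.   -1.  199.8] rpy [-180.    -0.   175.7] F [-0.1 -0.1 -1.6] M [-0.073  0.001  0.002] w22.3 g60 q6 -92
hover t7.8 tcp [ 6.180e+02 -1.000e-01  1.194e+02] rpy [-1.800e+02  1.000e-01  1.758e+02] F [-0.2  0.4 -2.1] M [0.033 0.048 0.014] w22.1 g60 q6 -92
hover t7.8 tcp [ 6.180e+02 -1.000e-01  1.194e+02] rpy [-1.800e+02  1.000e-01  1.758e+02] F [-0.2  0.4 -2.1] M [0.033 0.048 0.014] w22.1 g60 q6 -92
hover t7.8 tcp [ 6.180e+02 -1.000e-01  1.194e+02] rpy [-1.800e+02  1.000e-01  1.758e+02] F [-0.2  0.4 -2.1] M [0.033 0.048 0.014] w22.1 g60 q6 -92
hover t7.8 tcp [ 6.180e+02 -1.000e-01  1.194e+02] rpy [-1.800e+02  1.000e-01  1.758e+02] F [-0.2  0.4 -2.1] M [0.033 0.048 0.014] w22.1 g60 q6 -92
[(0.85, [331.9, 190.0, 15.1, 36.4]), (0.6, [104.0, 232.4, 26.4, 39.2]), (0.58, [159.4, 275.4, 29.0, 37.3]), (0.54, [154.1, 199.5, 16.9, 35.8])]
[[329.40343451 207.49899825]
 [328.83237933 211.58594379]] [[235.06652263 189.4594251 ]]
```

View pics/h1.png

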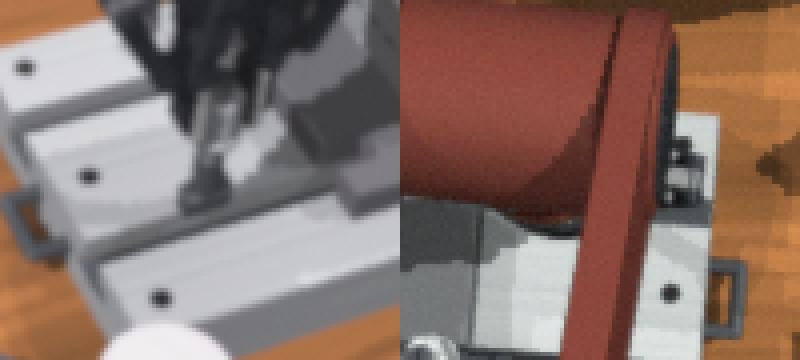

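The scene half shows the bolt held upright with its head over the slot at crop (205,195). That is px ≈(331,206), and the prediction was (329,207). Now I feel for the slot.

```bash
cat >> h.py <<'E'
def F(n=3):
    a=[]
    for i in range(n):
        wait(.03);o=get_obs();a.append(np.r_[o["wrist_force"],o["moment"]])
    return np.mean(a,0)
E
python3 - <<'E'
from h import *
c=617.0; nx=np.array([1,-.073,0])
P=lambda d,z:np.array([c,0,z])+nx*d
move_l(P(0,109),speed=60);b=F(6);print("base",b.round(3))
ok=None
for d in(0,1.2,-1.2,2.4,-2.4,3.6,-3.6,4.8,-4.8):
    move_l(P(d,108),speed=40)
    z=106.5
    while z>97:
        move_l(P(d,z),speed=25);f=F(2)-b
        if f[2]>4: break
        z-=.8
    print(d,round(z,1),f.round(3),"t%.1f"%get_obs()["t"])
    if z<=97: ok=d;break
    move_l(P(d,z+1.5),speed=25)
print(ok);st()
E
```

```text
base [-9.600e-02  1.210e-01 -1.989e+00  2.200e-02 -5.000e-03  1.000e-03]
0 104.1 [-1.37  -0.816  6.595  0.027  0.446  0.013] t10.0
1.2 104.1 [-1.071e+00  2.920e-01  7.003e+00  3.900e-02  3.570e-01 -2.000e-03] t11.8
-1.2 104.1 [-2.818 -0.683  7.086  0.02   0.472 -0.009] t13.5
2.4 96.9 [ 1.132 -0.177  0.207 -0.018 -0.003  0.006] t17.9
2.4
 t17.9 tcp [ 6.194e+02 -2.000e-01  9.770e+01] rpy [180.   -0.  175.8] F [ 1.3  0.4 -1.6] M [-0.013 -0.004  0.018] w22.7 g60 q6 -92
```

```bash
python3 - <<'E'
from h import *
c=617.0; nx=np.array([1,-.073,0])
P=lambda d,z:np.array([c,0,z])+nx*d
b=-np.array([.1,-.12,2.,0,0,0])
lim={}
for s in(1,-1):
    for k in range(10):
        d=2.4+s*.4*k;move_l(P(d,97),speed=20);f=F(3)-b
        if abs(f[0])>3.5:break
    lim[s]=d;print(s,d,f.round(2))
    move_l(P(2.4,97),speed=30)
m=(lim[1]+lim[-1])/2;print("mid",m)
move_l(P(m,97),speed=30)
z=97
while z>76:
    z-=1.5 if z>82 else .7
    move_l(P(m,z),speed=30);f=F(2)-b
    if f[2]>4 or abs(f[0])>6:break
print("z",z,f.round(2));st()
E
```

```text
1 5.2 [-4.54  0.5   1.97  0.03  1.   -0.07]
-1 0.3999999999999999 [ 4.38  0.67 -1.82 -0.05 -0.94 -0.05]
mid 2.8
z 77.79999999999998 [-0.98  0.03  5.4   0.04  0.26 -0.05]
 t28.6 tcp [ 6.202e+02 -2.000e-01  7.860e+01] rpy [-180.     0.   175.8] F [-1.5  0.2  2.8] M [ 0.039  0.269 -0.025] w22.8 g61 q6 -92
```

In the slot: side touches are symmetric, with the centre at d=2.8, and the floor is at TCP ≈77.8 as expected (77.5). Now lift slightly, turn clockwise with force relief, then tug.

```bash
python3 - <<'E'
from h import *
c=617.0; nx=np.array([1,-.073,0])
P=lambda d,z:np.array([c,0,z])+nx*d
b=-np.array([.1,-.12,2.,0,0,0])
d=2.8;z=79.2
move_l(P(d,z),speed=30);print((F()-b).round(2))
for a in np.arange(15,91,15):
    move_l(P(d,z),[180,0,175.8-a],speed=30);f=F(2)-b
    print(a,round(d,2),f.round(2))
    if abs(f[0])>12 or abs(f[5])>.6: print("STOP");break
    if abs(f[0])>2: d+=np.clip(.2*f[0],-1,1)
    if abs(f[2])>5: z+=-.1*f[2]*-1
move_l(P(d,z),speed=30);print((F()-b).round(2))
st("turned d=%.2f z=%.2f"%(d,z))
if a==90:
    while z<85:
        z+=.7;move_l(P(d,z),speed=20);f=F(2)-b
        if f[2]<-6:break
    print("tug",z,f.round(2));z-=1.7
    move_l(P(d,z),speed=20);print((F()-b).round(2));st()
E
```

```text
[-0.15 -0.1   0.93 -0.01 -0.02 -0.02]
15 2.8 [-0.53 -0.58 -0.18  0.02 -0.04  0.02]
30 2.8 [-0.38  0.36 -0.23  0.01  0.02 -0.02]
45 2.8 [-0.35  0.13  0.48 -0.01  0.04  0.02]
60 2.8 [-1.18  0.84 -0.12  0.16  0.3  -0.01]
75 2.8 [-3.35  2.12  0.9   0.45  0.84  0.02]
90 2.13 [-4.3   3.31  1.51  0.83  0.93  0.06]
[-3.26  2.6  -0.29  0.61  0.82  0.06]
turned d=1.27 z=79.20 t32.1 tcp [6.176e+02 2.000e-01 7.880e+01] rpy [-179.9   -0.    85.8] F [-3.3  2.1 -2.1] M [0.664 0.832 0.056] w22.6 g60 q6 -2
tug 82.70000000000002 [-3.81  0.   -8.88 -0.1   0.83  0.04]
[-6.24 -0.25 -3.36 -0.03  1.45 -0.01]
 t34.0 tcp [ 6.177e+02 -2.000e-01  8.150e+01] rpy [-179.9    0.    85.8] F [-6.3 -0.9 -5.7] M [-0.028  1.439  0.029] w22.3 g60 q6 -2
```

The head caught at 3.5 mm lift with a −9 N tug. Next I re-centre across the slot, as there is residual side force, then slide.

```bash
python3 - <<'E'
from h import *
c=617.0; nx=np.array([1,-.073,0])
P=lambda d,z:np.array([c,0,z])+nx*d
b=-np.array([.1,-.12,2.,0,0,0])
d=1.27;z=79.5
move_l(P(d,z),speed=20)
for k in range(12):
    f=F(2)-b;print(round(d,2),f.round(2))
    if f[0]>2.5:break
    d-=.6;move_l(P(d,z),speed=20)
st()
E
```

```text
1.27 [-7.8   0.42  0.81  0.01  1.78  0.03]
0.67 [-7.22  0.51  0.03  0.01  1.54 -0.  ]
0.07 [-5.75 -0.41 -0.65 -0.01  1.31 -0.  ]
-0.53 [-4.35  0.36 -0.17 -0.01  1.17 -0.  ]
-1.13 [-3.93 -0.6   2.23 -0.05  0.83 -0.02]
-1.73 [ 0.05 -0.43 -0.43 -0.01  0.03  0.  ]
-2.33 [ 0.08 -0.39 -0.11 -0.01 -0.05  0.01]
-2.93 [ 2.75  0.09 -1.61 -0.02 -0.63 -0.03]
 t36.6 tcp [6.15e+02 2.00e-01 7.98e+01] rpy [179.9  -0.   85.8] F [ 2.3  0.5 -3.4] M [-0.022 -0.665 -0.043] w22.7 g60 q6 -2
```

```bash
python3 - <<'E'
from h import *
u=np.array([.073,1,0]);nx=np.array([1,-.073,0])
P=lambda d,y,z:np.array([617.,0,z])+nx*d+u*y
b=-np.array([.1,-.12,2.,0,0,0])
d=-2.0;z=79.2
move_l(P(d,0,z),speed=30);print((F()-b).round(2))
y=0
while y<100:
    s=10 if y<50 else 5 if y<70 else 3 if y<77 else 1
    y+=s
    move_l(P(d,y,z),speed=50);f=F(2)-b
    if y%10==0 or abs(f[1])>2.5:print(y,round(d,2),f.round(2))
    if f[1]<-5 or np.abs(f[:3]).max()>12:break
    if abs(f[0])>1.5: d+=np.clip(.3*f[0],-.6,.6)
st("stop y=%.1f d=%.2f"%(y,d))
open("last","w").write(f"{y} {d} {z}")
E
```

```text
[ 1.81 -0.33 -0.05 -0.01 -0.34  0.  ]
10 -2.0 [ 2.23  1.28 -0.03  0.15 -0.48 -0.03]
20 -1.4 [ 1.74  1.18 -0.16  0.16 -0.28 -0.02]
30 -0.88 [ 0.01 -0.2  -0.16 -0.03  0.01  0.02]
40 -0.88 [ 0.22  0.2  -0.52 -0.03 -0.04  0.01]
50 -0.88 [ 0.69 -0.38  0.27  0.01  0.03 -0.01]
60 -0.88 [-0.35 -0.76  0.22 -0.01  0.    0.  ]
70 -0.88 [ 0.13 -0.2  -0.03 -0.03 -0.01 -0.02]
80 -0.88 [-0.18 -0.21 -0.46  0.01 -0.02 -0.01]
88 -0.88 [-0.28 -2.99 -0.07 -0.47  0.06  0.05]
89 -0.88 [-0.24 -5.4   0.57 -0.94  0.11  0.04]
stop y=89.0 d=-0.88 t44.4 tcp [622.5  87.7  79.2] rpy [-1.80e+02  1.00e-01  8.58e+01] F [-0.1 -5.8 -1.4] M [-0.935  0.101  0.028] w22.3 g61 q6 6
```

Contact at y≈87–89 with −5 N, as predicted. Lower onto the floor and release.

```bash
python3 - <<'E'
from h import *
u=np.array([.073,1,0]);nx=np.array([1,-.073,0])
P=lambda d,y,z:np.array([617.,0,z])+nx*d+u*y
b=-np.array([.1,-.12,2.,0,0,0])
for z in(78.6,78.1,77.8):
    move_l(P(-.88,89,z),speed=20);f=F(2)-b;print(z,f.round(2))
    if f[2]>2.5:break
# ease push to ~3 N
move_l(P(-.88,88.4,z),speed=20);print((F(2)-b).round(2))
grip(45);st("open")
move_l(P(-.88,88.4,z+30),speed=60);st("up")
move_l(P(-.88,88.4,200),speed=150)
goto([450,-150,300],[180,0,85.8]);st("away")
I=get_image("scene");T=get_image("top")
v=lambda im,c:cv2.resize(im[c[1]-45:c[1]+45,c[0]-50:c[0]+50,::-1],(400,360),interpolation=3)
p=proj("scene",[[624,90,70]])[0].astype(int);q=proj("top",[[624,90,70]])[0].astype(int)
cv2.imwrite("pics/f1.png",np.hstack([v(I,p),v(T,q)]));print(p,q)
E
```

```text
78.6 [-0.84 -5.29  1.8  -0.97  0.19  0.05]
78.1 [-1.14 -5.76  2.58 -0.95  0.27  0.01]
[-1.26 -4.32  3.26 -0.97  0.32 -0.  ]
open t45.7 tcp [622.8  89.2  78.3] rpy [ 1.80e+02 -1.00e-01  8.58e+01] F [-0.3  0.3 -0.3] M [ 0.011 -0.035  0.033] w44.8 g0 q6 6
up t46.4 tcp [622.7  88.4 108.4] rpy [180.   -0.   85.8] F [-0.   0.4  0. ] M [-0.005 -0.029 -0.021] w44.9 g0 q6 6
away t48.3 tcp [ 450.2 -149.4  299.3] rpy [-1.80e+02 -1.00e-01  8.58e+01] F [ 0.  -0.1  0.1] M [ 0.027 -0.03  -0.028] w45.4 g0 q6 -23
[368 191] [196 185]
```

View pics/f1.png

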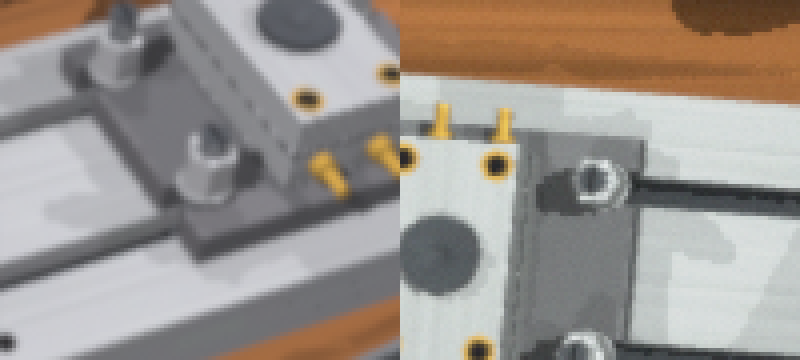

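The bolt stands upright in the notch at top-half crop (598,182). It lines up with the neighbouring home bolt at (585,345) once the mould's 4° yaw is allowed for, and nothing else was disturbed.

```bash
python3 -c "
from station import *
print(sign_off())"
```

```text
the job is handed in; nothing more can be done
None
```

The middle-length T-bolt is in the empty notch: lowered into the slot, turned a quarter clockwise, tug-checked, slid home with about 5 N and released standing. The job is handed in at about 48 s; no verdict was reported back.

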